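# Shim the rocking footstool

### The arm

A 7-joint arm with a two-finger parallel gripper is mounted at the origin on the work surface. World frame = base frame: x ahead of the robot, y to its left, z up, the work surface at z = 0. Lengths are in m, angles in rad, forces in N, time in s.
With the tool pointing down it reaches from about 0.425 to 0.95 m from the base axis. Payload 4.7 kg.
Tool frame: the origin (TCP) lies between the finger pads; the fingertips stand 25 mm ahead of it and the grasp point (between the pads) lies 6 mm ahead of it; z points along the fingers, y is the line along which they close (so a half turn about z gives the same grasp; the last joint's range is limited). The gripper opens to 85 mm and grips with 20 to 120 N. Pads are 22 mm wide; open, the fingers measure 114 mm over their backs; the gripper's body (76 mm by 85 mm) begins 54 mm behind the grasp point. The pads swing forward as they close: fully open they stand 13 mm farther back than shut.
Start: joints at [-1.17, 0.469, -0.049, 1.532, 0.024, 1.141, -0.082], TCP at [0.281, 0.614, 0.256] pointing down, gripper open.
Joint ranges: [-2.59, 2.59], [-0.33, 1.99], [-1.39, 1.29], [0.1, 2.45], [-1.04, 4.18], [0.21, 1.99], [-2.66, 2.66]. Speed limits (rad/s): [2.57, 2.57, 3.14, 3.14, 3.14, 3.14, 3.14].

### API

Orientations are given as a 3x3 rotation matrix whose columns are the frame's x, y, z axes.
In Python, from rig import * gives the robot as it stands. Calls block until the motion is done:
- movep(position, orientation): joint-space move of the TCP to a pose.
- move_l(position, attitude=None, feed=0.15, until_force=None): straight line of the TCP; attitude=None keeps the orientation; feed is the mean speed in m/s. With until_force (N) it stops when the force on the tool has changed by that much, and returns True; else False.
- move_joints(angles): joint-space move.
- command_gripper(opening, newtons=None): finger opening in m; newtons is the grip in N (None keeps the last); returns when the fingers have stopped.
- sleep(seconds).
- inverse_kinematics(position, orientation): joint angles nearest the present ones, or None.
- sense(): the state.
- camera(name): name is "scene" or "top"; returns (picture, depth): 420x560x3 uint8, red, green, blue; 420x560 float32, m along the optical axis (not along the pixel's ray), 0 where there is no reading.
- camera_params(name): a dict with "K" (3x3 intrinsics, pixels), "position" and "rotation" of the camera in the world. Camera axes: x right, y down, z forward; pixel columns grow to the right and rows downward; lengths in m; the calibration is good to about 2 mm. A picture is of the moment at which its call begins. camera_params takes no time and is no camera call.
A pose or a line that the arm cannot do raises Unreachable and nothing moves.
- finish_job(): hands the job in; it is judged then, once.
The state is a dict: "time_s": time; "joint_pos": joint angles; "qd": joint speeds; "joint_efforts": joint torques, N m; "position": TCP position; "tcp_rot": TCP orientation; "wrist_force": force on the tool from outside, world axes, zero at the start; "ft_torque": the same for the moment, N m; "finger_gap": finger opening in m; "gripper_force": force on a finger pad.
Only numpy, scipy, OpenCV 4.12 (cv2) and the standard library are available. Lean on these libraries where they do the work, as an engineer would, in place of code of your own. Each camera call takes 0.05 s, during which the arm holds its last target. There are 200 camera calls.

### The job

The bare wooden footstool rocks because one of its feet is short and hangs clear of the bench. With the outside of the fingers, push the wooden wedge along the bench, thin end first, under that short foot until it is snug and the stool no longer rocks, without lifting the stool off its other feet. Then press down with the fingertips on the seat corner above that foot to check that it stays level; do not grip or lift the wedge or the stool or shove the stool along, and leave the other things where they are.

Things in the scene. Friction and masses are not known exactly. Their poses are not given: they have to be found in the camera images.
- stool: loose wooden footstool, about 3 kg, 170 mm high; seat 250 (x) x 270 (y) x 25 mm; four square 40 mm legs, axes at x = +-95, y = +-105 mm. Origin: on the bench under the seat's centre, z up. The leg at -x, -y (near the robot, on its right) is 9 mm short: the stool stands level on the other three but rocks onto that leg if 2 to 3 N press there. Too hard a push on the seated wedge (over 12 N) shoves the stool along
- short_foot (a point): centre of the 40 x 40 mm flat underside of the short leg, 9 mm above the bench; axes as the stool's
- seat_corner (a point): point on the seat's top, 170 mm above the bench, straight above the short foot, 30 mm in from the seat's edges; the place to press (some 5 to 15 N is enough)
- wedge: loose wooden wedge, 120 g, 160 mm long (x), 60 wide (y), height falling evenly from 26 mm at the blunt end (-x) to 2 mm at the thin end (+x). Origin: centre of its underside, z up. Starts 40 to 75 mm clear of the short foot on the stool's -y side, thin end roughly towards it. Slides at about 1 N; snug when its thin end is about 45 mm past the leg's outer face, where a 4 to 8 N push seats it and it stays by friction
- tack_tin: closed aluminium tin of tacks, 66 mm across, 60 mm high, standing on the stool's seat at the far corner, diagonally opposite the short foot; origin: centre of its underside
- offcut: plain rectangular wooden offcut 90 x 45 x 35 mm, lying near the wedge; origin: centre of its underside
- hammer: hammer about 0.3 m long lying on the bench; origin: its underside
- glue: white glue jar, 70 mm across, 65 mm high; origin: centre of its underside
- spool: wooden spool, 60 mm across, 60 mm high; origin: centre of its underside
- screwdriver: screwdriver about 0.2 m long lying on the bench; origin: its underside
- mug: white mug, 80 mm across, 90 mm high; origin: centre of its underside
There are look-alikes about, which are no part of the job. Leave any blue look-alike of the wedge alone.

How it is judged:
On the way, in this order (a step that is already met when the one before it is completed fails the run):
1. the wedge is snug under the short foot, bearing on it, with the stool level (x of short_foot in the frame of wedge between 0.03 and 0.075 m and y of short_foot in the frame of wedge between -0.02 and 0.02 m and contact force between wedge and stool above 0.3 N and angle between stool's own z axis and vertical below 0.01 rad), for 0.2 s.
2. the fingers press on the seat corner above the short foot with more than 3 N and the stool stays level (all of step 1 and contact force between the fingers and stool above 3 N and horizontal distance between the grasp point and seat_corner below 0.06 m and height (world z) of the grasp point above 0.16 m), for 0.1 s.
At the end, for the whole second after the job is handed in: The wedge lies flat under the short foot and bears on it (over 0.3 N), the foot's centre within 20 mm of the wedge's centre line and 30 to 75 mm from the wedge's middle towards its thin end; the stool is level within 0.01 rad, within 10 mm of where it stood, and everything is at rest (all of step 1 and linear speed of each of wedge, stool below 0.01 m/s and distance of stool from where it was at the start of the episode below 0.01 m and height (world z) of wedge below 0.01 m); the robot touches nothing.
It fails at once if the wedge is lifted or tipped (height (world z) of wedge above 0.012 m or angle between wedge's own z axis and vertical above 0.2 rad).
It fails at once if the wedge is gripped: the fingers stand astride it (x of the grasp point in the frame of wedge between -0.06 and 0.08 m and y of the grasp point in the frame of wedge between -0.02 and 0.02 m and height (world z) of the grasp point below 0.03 m).
It fails at once if the stool is lifted or shoved along by more than 15 mm (height (world z) of stool above 0.015 m or distance of stool from where it was at the start of the episode above 0.015 m).
It fails at once if another thing (tin, offcut, hammer, jar, spool, screwdriver or mug) is moved by more than 30 mm (distance of any of tack_tin, offcut, hammer, glue, spool, screwdriver, mug from where it was at the start of the episode above 0.03 m).
It also fails if it takes over 54 s, if anything falls off the work surface, if the arm or the gripper's body presses on something with over 40 N, if the wrist force passes 120 N, or if a joint passes its speed limit or range.

## Working session

There is one attempt and no reset: what is moved stays moved. The work goes in short steps, each a Python script; the robot and the scene stay as the last script left them, time stands still between calls to the robot, and variables do not carry over. Pictures are saved under pics/ and viewed, at most 10 in all, crops included, and the job is handed in when it is done.

```bash
mkdir -p pics; cat > h.py <<'E'
from rig import *
import numpy as np, cv2
def snap(n,f):
    im,d=camera(n); cv2.imwrite('pics/'+f+'.png',im[:,:,::-1]); np.save('pics/'+f+'.npy',d); return im,d
def cloud(n,d):
    p=camera_params(n);K=np.array(p['K']);v,u=np.indices(d.shape)
    c=np.stack([(u-K[0,2])/K[0,0]*d,(v-K[1,2])/K[1,1]*d,d],-1)
    return c@np.array(p['rotation']).T+np.array(p['position'])
E
python3 - <<'E'
from h import *
for n in('top','scene'):
    im,d=snap(n,n+'0'); print(camera_params(n))
s=sense();print(s['time_s'],s['tcp_rot'])
E
```

```text
{'K': array([[435.43293736,   0.        , 274.6172203 ],
       [  0.        , 435.43293736, 200.55802111],
       [  0.        ,   0.        ,   1.        ]]), 'position': array([ 0.40276635, -0.00398949,  1.32722577]), 'rotation': array([[-0.00737159, -0.99234919,  0.12324262],
       [-0.99975805,  0.00475954, -0.02147538],
       [ 0.0207245 , -0.12337111, -0.99214417]])}
{'K': array([[415.08739352,   0.        , 289.0520523 ],
       [  0.        , 415.08739352, 210.79021628],
       [  0.        ,   0.        ,   1.        ]]), 'position': array([ 1.35003013, -0.63030703,  1.04330449]), 'rotation': array([[ 0.6032061 ,  0.54300745, -0.5841963 ],
       [ 0.79739723, -0.39466656,  0.45650407],
       [ 0.01732236, -0.74120255, -0.67105791]])}
0.1 [[-9.09072878e-01  4.16636615e-01 -6.57805510e-04]
 [ 4.16637129e-01  9.09071461e-01 -1.60707891e-03]
 [-7.15757042e-05 -1.73501805e-03 -9.99998492e-01]]
```

View pics/top0.png

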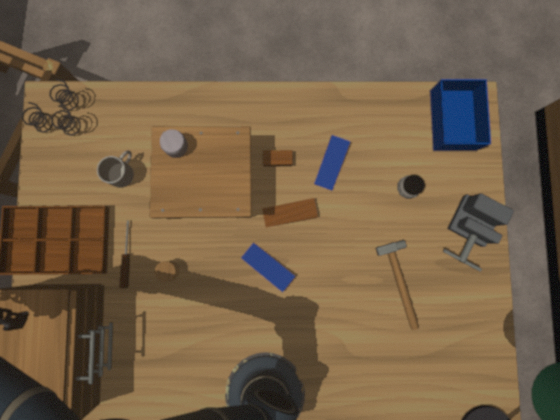

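View pics/scene0.png

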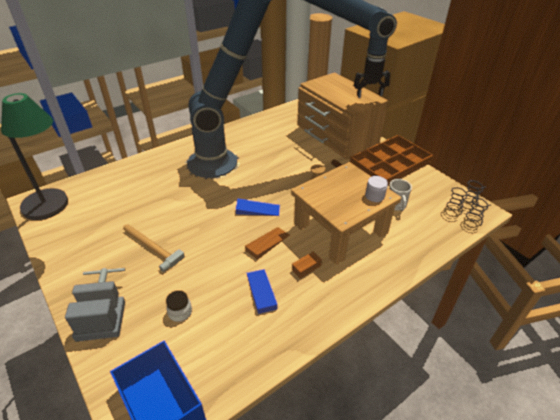

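The top view shows the stool seat at pixels (150–250, 127–217) with the tin at (172,142). The brown wedge is at (290,212), the offcut at (278,158) and blue look-alikes at (268,267) and (332,162). Next I measure the stool and wedge from depth.

```bash
python3 - <<'E'
from h import *
im=cv2.imread('pics/top0.png');d=np.load('pics/top0.npy');P=cloud('top',d)
def rect(m,name):
    q=P[m];r=cv2.minAreaRect(q[:,:2].astype(np.float32));print(name,m.sum(),r[0],r[1],r[2],'z',q[:,2].min(),q[:,2].max());return q
v,u=np.indices(d.shape)
box=lambda a,b,c,e:(u>a)&(u<b)&(v>c)&(v<e)
rect(box(140,262,118,226)&(P[...,2]>.155)&(P[...,2]<.18),'seat')
rect(box(155,192,125,160)&(P[...,2]>.21),'tin')
rect(box(262,298,145,170)&(P[...,2]>.02),'offcut')
hsv=cv2.cvtColor(im,cv2.COLOR_BGR2HSV)
print('bench hsv',hsv[225,330],'wedge',hsv[212,290],hsv[215,270],hsv[206,312],'bench z',np.median(P[230:240,320:350,2]))
b=im.astype(int)
m=box(255,325,190,232)&((hsv[...,1]>165))
m=m&(P[...,2]<.05)
m=cv2.morphologyEx(m.astype(np.uint8),cv2.MORPH_OPEN,np.ones((3,3)))>0
q=rect(m,'wedge')
A=np.c_[q[:,:2],np.ones(len(q))];c=np.linalg.lstsq(A,q[:,2],rcond=None)[0];print('slope',c, np.hypot(*c[:2]),np.degrees(np.arctan2(-c[1],-c[0])))
m2=box(255,325,190,232)&(P[...,2]>.006)&(P[...,2]<.05);q=rect(m2,'wedge z')
big=cv2.resize(im[110:290,220:360],None,fx=4,fy=4,interpolation=cv2.INTER_CUBIC)[:600]
ov=im.copy();ov[m]=(0,255,0);big2=cv2.resize(ov[180:240,240:340],None,fx=4,fy=4)
cv2.imwrite('pics/c1.png',np.hstack([big[280:520,:400],big2]))
E
```

```text
seat 8562 (0.6293354630470276, 0.17161771655082703) (0.251171737909317, 0.27014899253845215) 0.08737891167402267 z 0.15502529960728562 0.17922958156344748
tin 524 (0.5711027979850769, 0.11517179012298584) (0.40743792057037354, 0.0643475204706192) 44.26846694946289 z 0.21053748096374947 1.3272257707499149
offcut 452 (0.5608125329017639, -0.04107249900698662) (0.08809717744588852, 0.3164653182029724) 89.7086181640625 z 0.020281158417990053 1.3272257707499149
bench hsv [ 17 121 154] wedge [ 14 166 120] [ 14 162 104] [ 14 162 121] bench z -7.88482433085047e-05Traceback (most recent call last):
  File "<stdin>", line 16, in <module>
  File "<stdin>", line 4, in rect
    return umr_minimum(a, axis, None, out, keepdims, initial, where)
ValueError: zero-size array to reduction operation minimum which has no identity
```

```bash
python3 - <<'E'
from h import *
im=cv2.imread('pics/top0.png');d=np.load('pics/top0.npy');P=cloud('top',d)
v,u=np.indices(d.shape)
box=lambda a,b,c,e:(u>a)&(u<b)&(v>c)&(v<e)&(d>.3)
def rect(m,name):
    q=P[m];r=cv2.minAreaRect(q[:,:2].astype(np.float32));print(name,m.sum(),r,'z',q[:,2].min(),q[:,2].max(),q.min(0),q.max(0));return q
rect(box(155,192,125,160)&(P[...,2]>.22)&(P[...,2]<.3),'tin')
rect(box(255,305,140,175)&(P[...,2]>.028)&(P[...,2]<.06),'offcut')
seat=box(140,262,118,226)&(P[...,2]>.16)&(P[...,2]<.18)
q=P[seat];q=q[(q[:,0]<.6)];print('seat plane',np.linalg.lstsq(np.c_[q[:,:2]-[.629,.172],np.ones(len(q))],q[:,2],rcond=None)[0])
g=P[190:232,255:325]
hsv=cv2.cvtColor(im,cv2.COLOR_BGR2HSV).astype(int)
m=box(255,325,192,232)&(hsv[...,1]>142)&(hsv[...,2]<140)
n,l,st,ce=cv2.connectedComponentsWithStats(m.astype(np.uint8));k=1+st[1:,4].argmax();m=l==k
q=rect(m,'wedge')
qi=P[cv2.erode(m.astype(np.uint8),np.ones((3,3)))>0]
c=np.linalg.lstsq(np.c_[qi[:,:2],np.ones(len(qi))],qi[:,2],rcond=None)[0];print('slope',c, np.hypot(*c[:2]),np.degrees(np.arctan2(-c[1],-c[0])))
ov=im.copy();ov[m]=(0,255,0)
f=lambda a:cv2.resize(a[180:240,240:340],None,fx=4,fy=4,interpolation=cv2.INTER_CUBIC)
cv2.imwrite('pics/c1.png',np.hstack([f(im),f(ov)]))
E
```

```text
tin 461 ((0.6953569650650024, 0.23718580603599548), (0.060745660215616226, 0.06134919449687004), 75.52539825439453) z 0.22002644652630354 0.23565442973509576 [0.66480392 0.20586085 0.22002645] [0.72671673 0.26761417 0.23565443]
offcut 436 ((0.6964817047119141, -0.041659511625766754), (0.04580366238951683, 0.08802658319473267), 0.15241603553295135) z 0.02838921950481188 0.0418350900741109 [ 0.67346293 -0.08572057  0.02838922] [0.71926705 0.00231452 0.04183509]
seat plane [ 0.00680784 -0.00063621  0.17070008]
wedge 965 ((0.5297359228134155, -0.07719884812831879), (0.058135341852903366, 0.15782098472118378), 10.338176727294922) z -0.0020167435357900665 0.03195579667711579 [ 0.48922159 -0.15853926 -0.00201674] [0.56927477 0.00305315 0.0319558 ]
slope [ 0.01102737 -0.15292009 -0.00344331] 0.15331718204850867 94.12457387933904
```

View pics/c1.png

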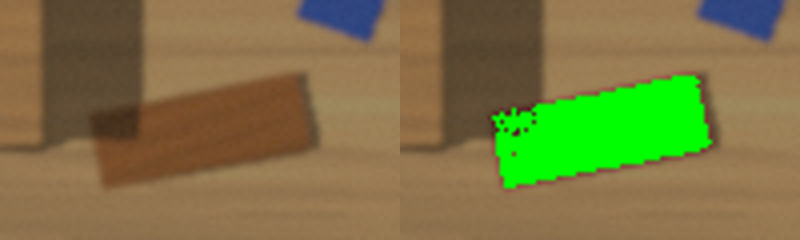

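Thin end faces the stool (yaw about 100°). Its blunt-end centre is near (0.544, −0.156) and the short foot is at (0.534, 0.067). I'll push with the sides of both fingers spread about 25 mm apart, turning the wedge to 90° on the way.

```bash
cat >> h.py <<'E'
def R(deg):
    t=np.radians(deg);y=np.array([np.sin(t),-np.cos(t),0]);z=np.array([0,0,-1.]);return np.c_[np.cross(y,z),y,z]
def tcp(B,deg,gap,z):  # B: blunt-end centre; gap: clearance of finger sides behind it
    t=np.radians(deg);return [B[0]-np.cos(t)*(.011+gap),B[1]-np.sin(t)*(.011+gap),z]
E
python3 - <<'E'
from h import *
p=sense()['position'];move_l([p[0],p[1],.36],feed=.3)
B=(.544,-.156)
movep(tcp(B,100.3,.025,.30),R(100.3))
command_gripper(.025)
move_l(tcp(B,100.3,.025,.07),feed=.2)
print(move_l(tcp(B,100.3,.025,.028),feed=.05,until_force=4))
s=sense();print(s['time_s'],s['position'],s['joint_pos'],s['wrist_force'],s['finger_gap'])
snap('scene','s1');im,d=snap('top','t1')
cv2.imwrite('pics/t1c.png',cv2.resize(im[140:280,200:380,::-1],None,fx=4,fy=4))
E
```

```text
False
6.475 [ 0.55059855 -0.19161265  0.02819557] [-0.19086336  0.69599696  0.62631364  1.95713973 -0.63055846  0.69099872
  1.0078533 ] [ 0.27264599 -0.79478296 -0.32360127] 0.024850110741351943
```

View pics/s1.png

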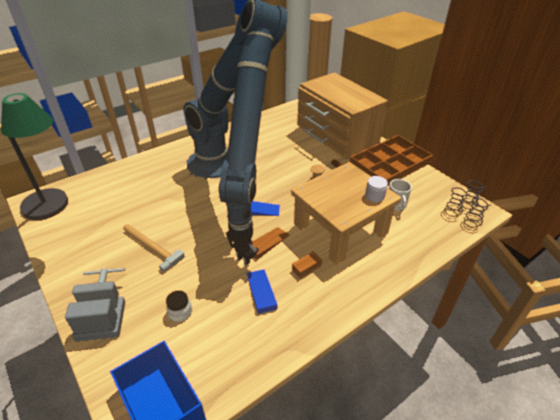

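The fingers stand just behind the wedge's blunt end at (245,250), clear of the blue piece. Now the first push, turning as it goes.

```bash
cat > see.py <<'E'
from h import *
def look(f):
    im,d=snap('scene',f+'s');
    cv2.imwrite('pics/'+f+'sc.png',cv2.resize(im[170:310,190:400,::-1],None,fx=3.5,fy=3.5,interpolation=cv2.INTER_CUBIC))
    im,d=snap('top',f+'t');P=cloud('top',d)
    cv2.imwrite('pics/'+f+'tc.png',cv2.resize(im[130:270,200:360,::-1],None,fx=4,fy=4,interpolation=cv2.INTER_CUBIC))
    hsv=cv2.cvtColor(im,cv2.COLOR_RGB2HSV).astype(int)
    m=(P[...,1]>-.17)&(P[...,1]<.03)&(P[...,0]>.45)&(P[...,0]<.61)&(P[...,2]<.04)&(hsv[...,1]>142)&(hsv[...,2]<140)&(hsv[...,0]<20)
    n,l,st,ce=cv2.connectedComponentsWithStats(m.astype(np.uint8));m=l==1+st[1:,4].argmax()
    q=P[m];print('wedge',m.sum(),cv2.minAreaRect(q[:,:2].astype(np.float32)),q.min(0),q.max(0))
    m=(abs(P[...,2]-.17)<.01)&(P[...,0]>.47)&(P[...,0]<.79)&(P[...,1]>.01)&(P[...,1]<.33);q=P[m]
    print('seat',m.sum(),cv2.minAreaRect(q[:,:2].astype(np.float32)),'x,y min',np.percentile(q[:,:2],[.5],axis=0))
E
python3 - <<'E'
from see import *
f0=sense()['wrist_force']
B=(.544,-.156)
move_l(tcp(B,100.3,.003,.028),feed=.05)
for k in np.linspace(.2,1,5):
    b=(.544-.010*k,-.156+.056*k);a=100.3-10.3*k
    move_l(tcp(b,a,0,.028),R(a),feed=.04)
    print(np.round(sense()['wrist_force']-f0,2))
print(sense()['time_s']);look('a')
E
```

```text
[-0.8  -0.29 -0.6 ]
[ 0.4   1.01 -1.09]
[-0.31 -0.24 -1.65]
[-0.3  -0.56 -0.99]
[ 0.28 -0.04 -1.35]
9.4083
wedge 229 ((0.5339111685752869, -0.007546357810497284), (0.07004132121801376, 0.05861533060669899), 89.98699188232422) [ 0.5046115  -0.04257251  0.00195102] [0.5632268  0.02748095 0.02194863]
seat 8555 ((0.6289256811141968, 0.17158690094947815), (0.2509191036224365, 0.26992911100387573), 0.03790333867073059) x,y min [[0.50422654 0.03685855]]
```

View pics/atc.png

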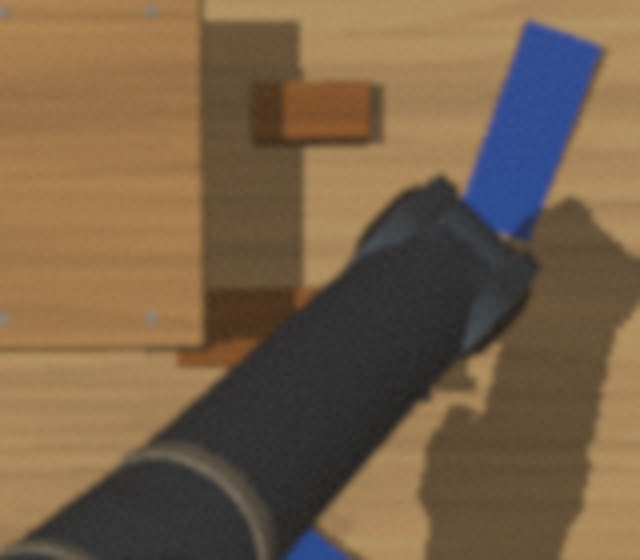

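The wedge is square (yaw 90°, centre line x = 0.534) and the thin end is just under the foot. Now I push until it is snug, with a force stop.

```bash
python3 - <<'E'
from see import *
print(move_l(tcp((.534,-.080),90,0,.028),feed=.03,until_force=6))
sleep(.2);f0=sense()['wrist_force'];print(sense()['position'])
print(move_l(tcp((.534,-.058),90,0,.028),feed=.008,until_force=5.5))
for i in range(3):
    s=sense();print(np.round(s['wrist_force']-f0,2),s['position'],s['time_s']);sleep(.1)
look('b')
E
```

```text
False
[ 0.53390336 -0.09100353  0.02794162]
True
[ 1.42 -0.66  0.52] [ 0.53375328 -0.07900061  0.02783119] 12.175
[-0.75 -0.3   1.18] [ 0.5334918  -0.07899002  0.02759927] 12.275
[ 0.26 -0.13 -0.16] [ 0.53338629 -0.07906973  0.02751217] 12.375
wedge 45 ((0.5531390905380249, 0.019155893474817276), (0.019515404477715492, 0.03653240203857422), 39.13421630859375) [ 5.34041822e-01 -1.22567198e-04  8.65265205e-03] [0.56235609 0.02727628 0.01949625]
seat 8556 ((0.6290602087974548, 0.17168369889259338), (0.2505761384963989, 0.2700406014919281), 0.014595098793506622) x,y min [[0.5042847 0.0368554]]
```

```bash
python3 - <<'E'
from see import *
f0=sense()['wrist_force']
for i in range(3):
    p=sense()['position']
    r=move_l([.534,p[1]+.004,.028],R(90),feed=.006,until_force=6)
    s=sense();print(r,np.round(s['wrist_force']-f0,2),s['position'],s['time_s'])
look('c')
E
```

```text
True [ 1.75 -0.87 -0.17] [ 0.53321964 -0.07896727  0.02760368] 13.0583
True [ 1.41 -0.01  1.48] [ 0.53279974 -0.07895542  0.02733168] 13.5417
True [ 1.65 -0.38  0.12] [ 0.53244095 -0.0789484   0.02718434] 14.0417
wedge 40 ((0.5533015131950378, 0.020566165447235107), (0.017371496185660362, 0.027681607753038406), 46.59465408325195) [0.53777113 0.00593601 0.00663258] [0.5619616  0.02728339 0.02160715]
seat 8532 ((0.629002571105957, 0.17200736701488495), (0.27062124013900757, 0.2510516941547394), 89.97008514404297) x,y min [[0.50417723 0.03685307]]
```

Repeated 6 N pushes no longer advance the wedge, so it is seated at the predicted depth with the stool unmoved. I'll back off, close the fingers, press the corner and look.

```bash
python3 - <<'E'
from see import *
move_l([.534,-.12,.028],R(90),feed=.1)
move_l([.534,-.12,.29],feed=.2)
command_gripper(0.0)
look('d')
C=(.534,.0666)
move_l([*C,.29],feed=.15)
move_l([*C,.21],feed=.1)
sleep(.2);f0=sense()['wrist_force']
r=move_l([*C,.18],feed=.01,until_force=9)
for i in range(4):
    s=sense();print(r,np.round(s['wrist_force']-f0,2),s['position'],s['time_s']);sleep(.1)
E
```

```text
wedge 530 ((0.5336630344390869, -0.021263405680656433), (0.09813240170478821, 0.05576176568865776), 88.79741668701172) [ 5.05424120e-01 -7.05018515e-02  9.61275268e-05] [0.56199384 0.02739609 0.03182952]
seat 8551 ((0.6290469169616699, 0.17165444791316986), (0.2699054479598999, 0.2508242428302765), 89.9896469116211) x,y min [[0.50428511 0.03685035]]
True [ 0.15 -0.07  4.82] [0.53404037 0.06659716 0.19510154] 20.775
True [-0.12 -0.45  6.32] [0.53402646 0.06660039 0.19511743] 20.875
True [-0.12  0.73  6.  ] [0.53403383 0.06660084 0.19511346] 20.975
True [0.36 0.31 6.18] [0.53403185 0.06660881 0.19511771] 21.075
```

View pics/dsc.png

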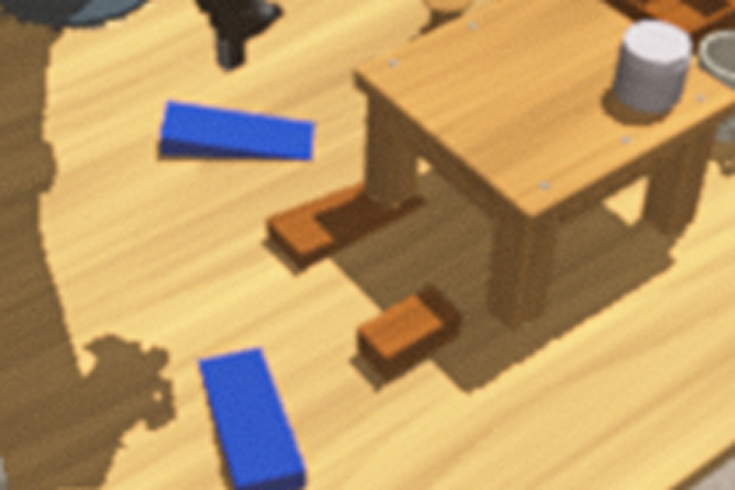

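The wedge sits under the short foot at (370,200), the stool is level and nothing else has moved. The press holds about 6 N with the seat at 170 mm. I'll lift away, check and hand in.

```bash
python3 - <<'E'
from see import *
sleep(.3);print(sense()['wrist_force'])
p=sense()['position'];move_l([p[0],p[1],.25],feed=.08);move_l([.534,-.12,.32],feed=.15)
look('e');sleep(.3);print(sense()['time_s']);print(finish_job())
E
```

```text
[-0.65262288 -0.02187252  5.6970789 ]
wedge 540 ((0.5353453755378723, -0.019422166049480438), (0.0939280092716217, 0.05871715024113655), 89.15998840332031) [ 0.50547972 -0.06648952  0.0056846 ] [0.56458878 0.02744592 0.03074424]
seat 8560 ((0.629066526889801, 0.1717226654291153), (0.2508126199245453, 0.27130821347236633), 0.2843402624130249) x,y min [[0.50421199 0.03685363]]
24.1917
the job is handed in; nothing more can be done
None
```

I pushed the wedge under the short foot until three 6 N pushes no longer moved it, then pressed the seat corner with about 6 N, and the stool stayed level and in place. I handed the job in at about 24 s. I couldn't measure the force between wedge and foot directly, and the hand-in returned no verdict.

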